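# Release the chipped plaster cast and shove it into the reject box

## Task

The plaster cast clamped on the stand has lost a tooth and is a reject: loosen the clamp by turning its knob, which has a left-hand thread, clockwise (seen from above) to its stop, then slide the cast off the side of the stand so that it drops right down into the open reject box standing there. Leave the knob loosened, and leave the good cast on the bench and the cup where they are.

Things in the scene. Friction and masses are not known exactly. Their poses are not given: they have to be found in the camera images.
- stand: Fixed stand, steel top 80 mm above the bench. Origin on the bench plane under the cast's seat, z up; the top spans x -40 to +100 and y -40 to +40 mm in its frame. At x = +78, y = 0 stands the clamp column (18 mm thick, 38 mm above the top) carrying arm and knob; along its edge x = -40 runs a lip 4 mm thick, 6 mm high. The cast leaves over the y edge beside the open box.
- clamp_arm: Steel clamp arm, 12 mm wide, 10 mm thick; origin on the column axis at its underside. It reaches along its -x to 10 mm short of the seat's centre, inside the cast's horseshoe of teeth, so when tight it holds the cast unless forced (50 N). Tight: underside 15 mm above the stand's top; the knob lifts it 9.3 mm per rad (teeth cleared by 3 mm at 1.1 rad). It stays above the cast: push at stand x about -10 mm to pass it.
- clamp_knob (a joint): Turn of the clamp knob in rad: about 0 to 0.15 tight (start), grows clockwise seen from above, stop at 1.4. Friction about 0.06 N m; stays where it is left.
- knob_grip (a point): Centre of the clamp knob's wing, about 143 mm above the bench: an upright black bar 46 mm long, 12 mm thick, 28 mm high (14 mm above and below this point), on a stem 10 mm thick. Its x axis runs along the wing, its z axis is the knob's axis, upward.
- reject_cast_c (a point): Centre, half-way up, of the chipped plaster cast on the stand (about 130 g, loose under the arm). Base 54 (x) by 64 (y) mm, 14 mm high; with its horseshoe of teeth, open to its +x, 22 mm high; one tooth missing. Side faces at y = -32 and +32 mm are flat and upright from x = -19 to +27 mm. It lies nearly square with the stand.
- reject_box_in (a point): Centre of the inner floor of the open reject box, a fixed grey plastic tray, outside 130 x 130 x 70 mm high, walls and floor 5 mm (inside 120 x 120 mm, rim 65 mm above this point). It stands beside the stand, on its +y or its -y side (this varies), nearly square with it, with a gap of about 4 to 12 mm.
- lidded_box: Fixed closed grey box with a flat lid, 130 x 130 mm, 65 mm high, origin at the centre of its underside, on the other side of the stand. Not a place for the reject.
- good_cast_c (a point): Centre, half-way up, of a second, whole cast of the same size, loose on the bench on the robot's side of the stand. To be left alone.
- cup: Loose white ceramic cup, 76 mm across, 75 mm high, origin at the centre of its underside, on the bench behind the stand. To be left alone.
- reject_cast: The same chipped cast; origin at the centre of its underside, 11 mm below the point above, same axes.
Things that resemble listed ones, but are neither listed nor needed, are in the scene too. What is shaped like the reject_cast but pink is not meant.

How it is judged:
By the outcome, as a careful person would: the job done as asked, in the order asked, and still so for the second after the job is handed in, with the robot touching nothing.
It also fails if it takes over 45 s, if anything falls off the work surface, if the arm or the gripper's body presses on something with over 40 N, if the wrist force passes 120 N, or if a joint passes its speed limit or range.

## Robot

A 6-joint arm with a two-finger parallel gripper is mounted at the origin on the work surface. World frame = base frame: x ahead of the robot, y to its left, z up, the work surface at z = 0. Lengths are in m, angles in rad, forces in N, time in s.
With the tool pointing down it reaches from about 0.35 to 0.975 m from the base axis. Payload 4.9 kg.
Tool frame: the origin (TCP) lies at the very end of the fingers, on their centre line; the grasp point (between the pads) lies 19 mm behind it; z points along the fingers, y is the line along which they close (so a half turn about z gives the same grasp; the last joint's range is limited). The gripper opens to 85 mm and grips with 20 to 120 N. Pads are 22 mm wide; open, the fingers measure 114 mm over their backs; the gripper's body (76 mm by 85 mm) begins 54 mm behind the grasp point. The pads swing forward as they close: fully open they stand 13 mm farther back than shut.
Start: joints at [1.116, 0.053, 1.613, -0, 1.476, -0.119], TCP at [0.206, 0.59, 0.231] pointing down, gripper open.
Joint ranges: [-3.01, 3.01], [-1.01, 2.22], [0.06, 2.58], [-1.02, 4.17], [0.09, 2.62], [-3.14, 3.14]. Speed limits (rad/s): [2.57, 2.57, 3.14, 3.14, 3.14, 3.14].

## Interface

Orientations are given as a rotation vector (axis times angle).
In Python, from station import ctrl, imaging gives the robot as it stands.
- The arm moves only by the tool play_rows, never from a script. Its argument "series" is a list of rows, each a list of 3 entries, a list of its own where there are three numbers: the opening, from 0 (shut) to 1 (fully open), then the shift along the tool's x, y, z each as a share of 0.05 m, from -1 to 1, then the turn, a rotation vector about the tool's x, y, z each as a share of 8 degrees, from -1 to 1. In form: [[grip, [dx, dy, dz], [ax, ay, az]], ...]. A call has 1 to 8 rows; each row shifts and turns the commanded pose from where the row before left it, along the tool's axes as they then stand; what a row does not reach is not made up. A row lasts 1/8 s, in which the tool goes at most 62.5 mm and 10.7 degrees, less where a joint would pass 70% of its speed; a pose out of reach is approached as far as the arm can. A call with a number of a shift or a turn outside -1 to 1 is refused whole. A call with a gripper value outside its range is refused whole. The fingers move at their own pace and stop on an object; "force" is the grip in N (left out, the last holds). Time passes only in rows, so rows that do not move let the fingers close. It gives the time, the measured TCP pose, the force, the opening and the grip force at its end, in the units of the state.
- ctrl.get_obs(): the state, without advancing time (a new reading comes with each control period).
- imaging.get_image(name): name is "scene" or "top"; returns a dict with "color" (480x640x3 uint8, blue, green, red), "fx", "fy", "cx", "cy" (pixels), "extrinsics" (4x4, takes a point from world to camera coordinates). Camera axes: x right, y down, z forward; pixel columns grow to the right and rows downward; lengths in m; the calibration is good to about 2 mm. A picture is of the moment at which its call begins. There is no depth.
- ctrl.finish_job(): hands the job in; it is judged then, once.
The state is a dict: "t": time; "q": joint angles; "dq": joint speeds; "effort": joint torques, N m; "tool_pos": TCP position; "tool_rot": TCP orientation; "contact_force": force on the tool from outside, world axes, zero at the start; "wrist_torque": the same for the moment, N m; "opening": finger opening in m; "grip_force": force on a finger pad.
Only numpy, scipy, OpenCV 4.12 (cv2) and the standard library are available. Lean on these libraries where they do the work, as an engineer would, in place of code of your own. Each camera call takes 0.05 s, during which the arm holds its last target. There are 200 camera calls.

## Working session

There is one attempt and no reset: what is moved stays moved. The work goes in short steps, Python scripts to look and compute and a tool call to move; the robot and the scene stay as the last step left them, time stands still between calls to the robot, and variables do not carry over. Pictures are saved under pics/ and viewed, at most 10 in all, crops included, and the job is handed in when it is done.

Besides the shell and the picture viewer there is one more tool, called as name([rows], argument=value, ...), one row to a line, values as JSON. play_rows: Moves the arm, as the interface text tells. Shift numbers are shares of 0.05 m and turn numbers shares of 8 degrees, none past 1 either way. Its arguments: {"type":"object","properties":{"series":{"type":"array"},"force":{"type":"number"}},"required":["series"]}

```bash
mkdir -p pics; cat > h.py <<'E'
import numpy as np, cv2
from scipy.spatial.transform import Rotation as R
from station import ctrl, imaging
def ray(im,u,v,z):
    E=im["extrinsics"];Rm=E[:3,:3];c=-Rm.T@E[:3,3]
    d=Rm.T@np.array([(u-im["cx"])/im["fx"],(v-im["cy"])/im["fy"],1])
    return c+d*(z-c[2])/d[2]
def proj(im,p):
    q=im["extrinsics"]@np.append(p,1);return im["fx"]*q[0]/q[2]+im["cx"],im["fy"]*q[1]/q[2]+im["cy"]
E
python3 - <<'E'
from h import *
for n in("scene","top"):
    im=imaging.get_image(n);cv2.imwrite(f"pics/{n}0.png",im["color"])
    E=im["extrinsics"];print(n,im["fx"],-E[:3,:3].T@E[:3,3],E[:3,:3].round(2).tolist())
o=ctrl.get_obs();print(o["t"],o["tool_pos"],R.from_rotvec(o["tool_rot"]).as_matrix().round(3))
E
```

```text
scene 438.57031918097937 [ 0.94353209 -0.00226584  0.68559049] [[0.09, 1.0, -0.01], [0.84, -0.08, -0.54], [-0.54, 0.04, -0.84]]
top 475.35435556810984 [0.51900493 0.04548761 0.83581369] [[0.0, -1.0, 0.01], [-1.0, -0.0, -0.03], [0.03, -0.01, -1.0]]
0.1 [0.20568237 0.58958487 0.23016283] [[-0.944  0.33  -0.001]
 [ 0.33   0.944 -0.002]
 [ 0.    -0.002 -1.   ]]
```

View pics/scene0.png

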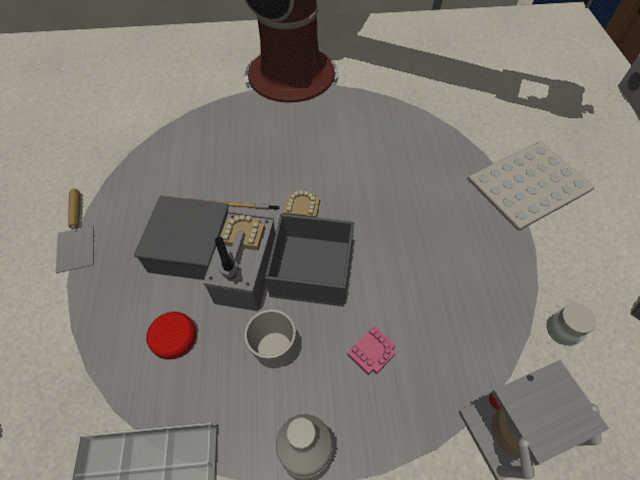

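View pics/top0.png

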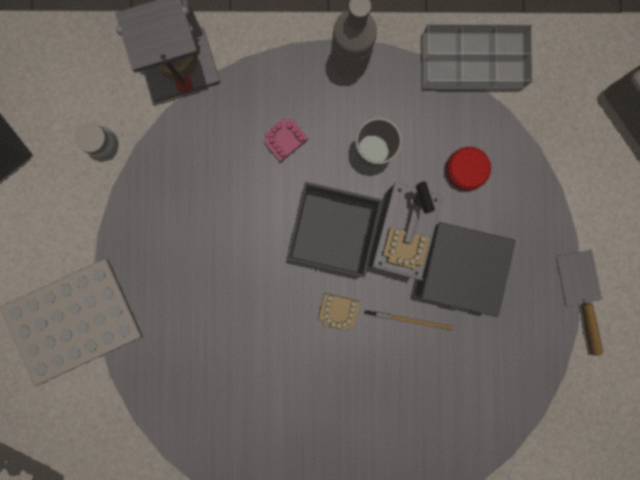

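Scene view: the stand's cast is at (241,232), the knob at (225,255), the open box at (312,258) and the lidded box at (183,235). In the top view the same things are at (407,247), (425,197), (336,230) and (465,268).
Could be mistaken for the reject: the tan cast on the bench (340,312, the good one) and the pink cast (285,140). The one clamped on the stand (407,247) fits the description. Next is a close crop.

```bash
python3 - <<'E'
import cv2,numpy as np
a=cv2.imread("pics/top0.png")[170:290,280:480];b=cv2.imread("pics/scene0.png")[185:315,200:360]
a=cv2.resize(a,(800,480)[:2] and (500,300),interpolation=cv2.INTER_CUBIC)
a=cv2.resize(cv2.imread("pics/top0.png")[175:285,370:450],(400,550),interpolation=cv2.INTER_CUBIC)
b=cv2.resize(cv2.imread("pics/scene0.png")[200:310,200:280],(400,550),interpolation=cv2.INTER_CUBIC)
o=cv2.convertScaleAbs(np.hstack([a,b]),alpha=1.8);cv2.imwrite("pics/c1.png",o)
E
```

```text
(no output)
```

View pics/c1.png

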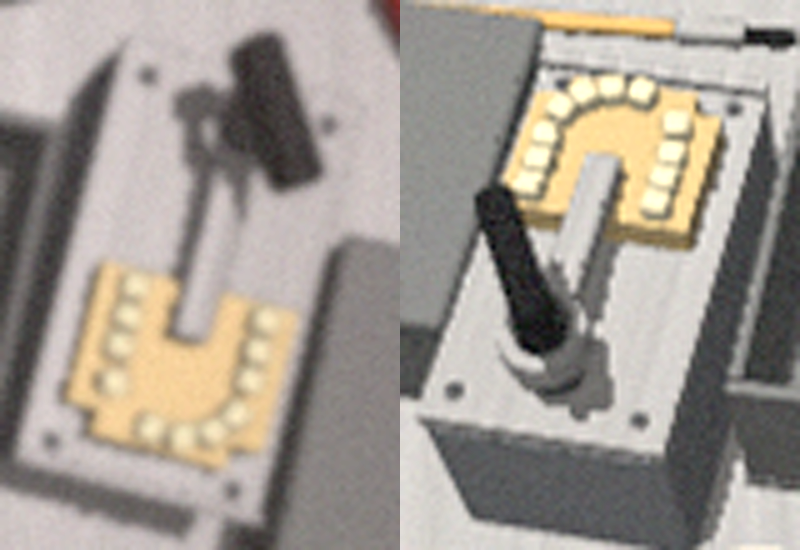

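The crop shows the chipped cast, with a tooth missing at crop (120,410), clamped under the arm. The wing runs from crop (245,40) to (305,185). The stand's bolts are at crop (147,75), (327,125), (52,440) and (232,490). The open box lies on stand +y, to the left in the top view.

```bash
python3 - <<'E'
from h import *
im=imaging.get_image("top");c=im["color"];hsv=cv2.cvtColor(c,cv2.COLOR_BGR2HSV)
g=lambda x,y,z:ray(im,370+x/5-.4,175+y/5-.4,z)
B=np.array([g(*p,.08) for p in((147,75),(327,125),(52,440),(232,490))])
d=(B[0]+B[1]-B[2]-B[3])[:2];print("bolts",B.round(4).tolist(),"ctr",B.mean(0),"yaw",np.degrees(np.arctan2(d[1],d[0])))
d/=np.linalg.norm(d);print("seat",B.mean(0)[:2]-.03*d,"col",B.mean(0)[:2]+.048*d)
def big(m,x0,y0,x1,y1):
    w=np.zeros_like(m);w[y0:y1,x0:x1]=m[y0:y1,x0:x1]
    return max(cv2.findContours(w,0,1)[0],key=cv2.contourArea)
k=big(cv2.inRange(c,(0,0,0),(32,32,32)),412,178,440,218);r=cv2.minAreaRect(k);print("wing",r)
bp=cv2.boxPoints(r);e=sorted([(np.linalg.norm(bp[i]-bp[(i+1)%4]),i) for i in range(4)])[-1][1]
p,q=ray(im,*bp[e],.143),ray(im,*bp[(e+1)%4],.143);print("knob",ray(im,*r[0],.143),np.degrees(np.arctan2((p-q)[1],(p-q)[0])))
k=big(cv2.inRange(hsv,(8,80,60),(30,255,255)),375,220,435,275);r=cv2.minAreaRect(k);bp=cv2.boxPoints(r)
print("cast",r,ray(im,*r[0],.094),[ray(im,*b,.094)[:2].round(4).tolist() for b in bp])
for p in((303,184),(380,194),(288,265),(367,276)):print("box rim",ray(im,*p,.07)[:2])
E
```

```text
bolts [[0.6184, -0.0928, 0.08], [0.6024, -0.1504, 0.08], [0.5018, -0.062, 0.08], [0.4859, -0.1194, 0.08]] ctr [ 0.55211251 -0.10617002  0.08      ] yaw -14.861885135938808
seat [ 0.5231161  -0.09847532] col [ 0.59850676 -0.11848153]
wing ((421.2552490234375, 198.3319549560547), (25.508602142333984, 5.7329936027526855), 75.0685806274414)
knob [ 0.5972895  -0.11391752  0.143     ] -165.34860339437594
cast ((401.2012939453125, 247.62034606933594), (32.91640090942383, 33.5605583190918), 14.931416511535645) [ 0.52551842 -0.09332887  0.094     ] [[0.5068, -0.0616], [0.5575, -0.0753], [0.5443, -0.1251], [0.4936, -0.1113]]
box rim [0.62850153 0.06073923]
box rim [ 0.61247659 -0.06382588]
box rim [0.49775796 0.08475131]
box rim [ 0.4800218  -0.04242179]
```

play_rows([
  [1,[-0.75,-0.67,0],[0,0,0]],
  [1,[-0.75,-0.67,0],[0,0,0]],
  [1,[-0.75,-0.67,0],[0,0,0]],
  [1,[-0.75,-0.67,0],[0,0,0]],
  [1,[-0.75,-0.67,0],[0,0,0]],
  [1,[-0.75,-0.67,0],[0,0,0]],
  [1,[-0.75,-0.67,0],[0,0,0]],
  [1,[-0.75,-0.67,0],[0,0,0]],
])

```text
t: 1.15
tool_pos: [0.4013, 0.2367, 0.2311]
tool_rot: [0.525, 3.097, 0.0]
contact_force: [0.3, -0.7, 0.7]
opening: 0.0853
grip_force: 0.0
```

play_rows([
  [1,[-0.75,-0.67,0],[0,0,0]],
  [1,[-0.75,-0.67,0],[0,0,0]],
  [1,[-0.75,-0.67,0],[0,0,0]],
  [1,[-0.75,-0.67,0],[0,0,0]],
  [1,[-0.75,-0.67,0],[0,0,0]],
  [1,[-0.75,-0.67,0],[0,0,0]],
  [1,[-0.75,-0.67,0],[0,0,0]],
  [1,[-0.75,-0.67,0],[0,0,0]],
])

```text
t: 2.15
tool_pos: [0.5962, -0.1152, 0.2308]
tool_rot: [-0.525, -3.097, -0.0]
contact_force: [0.7, 0.4, 0.2]
opening: 0.0853
grip_force: 0.0
```

play_rows([
  [1,[0,0,0],[0,0,-0.88]],
  [1,[0,0,0],[0,0,-0.88]],
  [1,[0,0,0],[0,0,-0.88]],
  [1,[0,0,0],[0,0,-0.88]],
  [1,[0,0,0],[0,0,-0.88]],
  [1,[0,0,0],[0,0,0]],
])

```text
t: 2.9
tool_pos: [0.5956, -0.1136, 0.2308]
tool_rot: [0.434, -3.111, -0.001]
contact_force: [-0.2, 0.2, 0.7]
opening: 0.0852
grip_force: 0.0
```

```bash
python3 - <<'E'
from h import *
for n in("scene","top"):
    im=imaging.get_image(n);cv2.imwrite(f"pics/{n}1.png",im["color"])
    print(n,proj(im,[.598,-.117,.143]))
    s=im["color"][180:300,180:300] if n=="scene" else im["color"][150:270,360:480]
    cv2.imwrite(f"pics/x{n}.png",s)
a=np.hstack([cv2.resize(cv2.imread(f"pics/x{n}.png"),(400,400),interpolation=2) for n in("scene","top")])
cv2.imwrite("pics/c2.png",cv2.convertScaleAbs(a,alpha=1.6))
o=ctrl.get_obs();print(o["t"],o["q"],o["tool_pos"],o["contact_force"],R.from_rotvec(o["tool_rot"]).as_matrix().round(3))
E
```

```text
scene (np.float64(225.24885520107364), np.float64(252.58307969225996))
top (np.float64(423.35115870028227), np.float64(197.85099337328137))
3.0 [-3.11212378e-01  9.65509320e-03  1.65739042e+00 -1.31796018e-06
  1.47499488e+00 -2.15867319e+00] [ 0.59568082 -0.11366574  0.23101131] [ 0.01011918 -0.21171005 -0.17649546] [[-0.962 -0.273 -0.   ]
 [-0.273  0.962  0.   ]
 [ 0.     0.    -1.   ]]
```

View pics/c2.png

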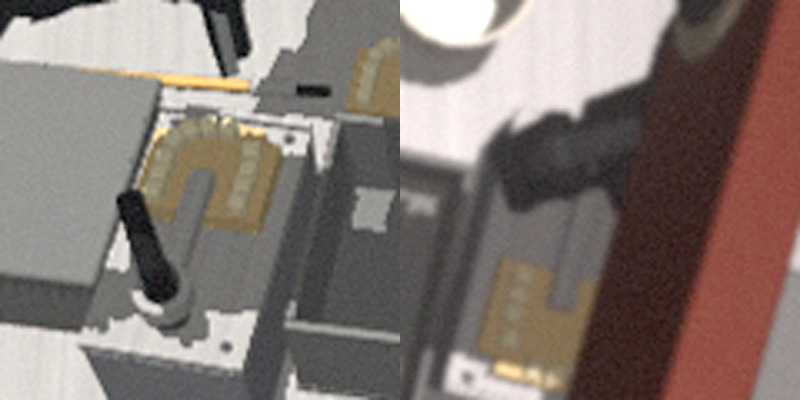

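The top view is blocked by the arm. In the scene view the wing sits at about pixel (225,253), which matches the projected knob estimate. Descending and gripping.

play_rows([
  [1,[-0.03,-0.08,0.5],[0,0,0]],
  [1,[0,0,0.5],[0,0,0]],
  [1,[0,0,0.5],[0,0,0]],
  [1,[0,0,0.5],[0,0,0]],
  [1,[0,0,0.05],[0,0,0]],
  [1,[0,0,0],[0,0,0]],
], force=40)

```text
t: 3.75
tool_pos: [0.5987, -0.1172, 0.1294]
tool_rot: [-0.435, 3.111, -0.0]
contact_force: [0.0, 0.8, 0.4]
opening: 0.0856
grip_force: 0.0
```

play_rows([
  [0,[0,0,0],[0,0,0]],
  [0,[0,0,0],[0,0,0]],
  [0,[0,0,0],[0,0,0]],
  [0,[0,0,0],[0,0,0]],
  [0,[0,0,0],[0,0,0]],
  [0,[0,0,0],[0,0,0]],
], force=40)

```text
t: 4.5
tool_pos: [0.5989, -0.1191, 0.1294]
tool_rot: [-0.435, 3.11, -0.006]
contact_force: [0.9, -4.7, -0.1]
opening: 0.0113
grip_force: 42.5
```

play_rows([
  [0,[0,-0.05,0],[0,0,0]],
  [0,[0,0,0],[0,0,0.9]],
  [0,[0,0,0],[0,0,0.9]],
  [0,[0,0,0],[0,0,0.9]],
  [0,[0,0,0],[0,0,0.9]],
  [0,[0,0,0],[0,0,0.9]],
  [0,[0,0,0],[0,0,0.9]],
  [0,[0,0,0],[0,0,0]],
])

```text
t: 5.5
tool_pos: [0.5991, -0.1184, 0.1294]
tool_rot: [-0.737, -3.053, -0.003]
contact_force: [-2.5, 3.8, 5.5]
opening: 0.0112
grip_force: 43.2
```

play_rows([
  [0,[0,0,0],[0,0,0.9]],
  [0,[0,0,0],[0,0,0.9]],
  [0,[0,0,0],[0,0,0.9]],
  [0,[0,0,0],[0,0,0]],
])

```text
t: 6.0
tool_pos: [0.5995, -0.1181, 0.1294]
tool_rot: [-1.296, -2.862, -0.005]
contact_force: [-1.4, 6.7, 4.4]
opening: 0.0111
grip_force: 43.2
```

```bash
python3 - <<'E'
from h import *
o=ctrl.get_obs();M=R.from_rotvec(o["tool_rot"]).as_matrix();print(o["t"],o["q"],o["wrist_torque"],o["contact_force"],np.degrees(np.arctan2(M[1,0],M[0,0]))%360,o["opening"])
E
```

```text
6.0 [-0.31760936  0.10181658  1.73609843  0.00303503  1.30367902 -1.03871204] [ 0.99052206  0.08779595 -0.05134438] [-1.36568841  6.65372895  4.43475551] 131.27034763477138 0.011050473034808956
```

play_rows([
  [0,[0,0,0],[0,0,0.6]],
  [0,[0,0,0],[0,0,0.5]],
  [0,[0,0,0],[0,0,0.5]],
  [0,[0,0,0],[0,0,0]],
])

```text
t: 6.5
tool_pos: [0.5996, -0.1181, 0.1294]
tool_rot: [1.602, 2.703, 0.004]
contact_force: [0.2, 5.7, 4.2]
opening: 0.0114
grip_force: 52.2
```

```bash
python3 - <<'E'
from h import *
o=ctrl.get_obs();M=R.from_rotvec(o["tool_rot"]).as_matrix();print(o["t"],o["wrist_torque"],o["contact_force"],np.degrees(np.arctan2(M[1,0],M[0,0]))%360,o["opening"])
E
```

```text
6.5 [ 0.90789073 -0.04377547  1.05894998] [0.24168901 5.68564447 4.20696165] 118.69618606551276 0.01136003211216869
```

The knob is at its stop: it turned 77° and the torque rose to 1.06 N m. Releasing it, lifting, and lining the tool up with the stand.

play_rows([
  [0.6,[0,0,0],[0,0,0]],
  [0.6,[0,0,0],[0,0,0]],
  [0.6,[0,0,0],[0,0,0]],
  [0.6,[0,0,0],[0,0,0]],
  [0.6,[0,0,-0.5],[0,0,0]],
  [0.6,[0,0,-0.5],[0,0,0]],
  [0.6,[0,0,-0.5],[0,0,0]],
  [0.6,[0,0,0],[0,0,0]],
])

```text
t: 7.5
tool_pos: [0.6005, -0.1201, 0.2066]
tool_rot: [1.607, 2.694, 0.002]
contact_force: [0.4, -0.4, -0.3]
opening: 0.0511
grip_force: 0.0
```

play_rows([
  [0,[0,0,0],[0,0,0.9]],
  [0,[0,0,0],[0,0,0.9]],
  [0,[0,0,0],[0,0,0.9]],
  [0,[0,0,0],[0,0,0.9]],
  [0,[0,0,0],[0,0,0.9]],
  [0,[0,0,0],[0,0,0.9]],
  [0,[0,0,0],[0,0,0]],
])

```text
t: 8.38
tool_pos: [0.5983, -0.1194, 0.202]
tool_rot: [-2.487, -1.917, 0.002]
contact_force: [0.4, 1.0, -0.3]
opening: 0.0
grip_force: 0.0
```

play_rows([
  [0,[-0.4,-0.58,0],[0,0,0]],
  [0,[-0.4,-0.58,0],[0,0,0]],
  [0,[-0.4,-0.58,0],[0,0,0]],
  [0,[0,0,0],[0,0,0]],
  [0,[0,0,0],[0,0,0]],
])

```text
t: 9.0
tool_pos: [0.4998, -0.1552, 0.2036]
tool_rot: [-2.489, -1.917, -0.001]
contact_force: [-0.3, -0.2, 0.4]
opening: 0.0003
grip_force: 0.0
```

```bash
python3 - <<'E'
from h import *
A=[]
for n,(x,y) in dict(scene=(180,180),top=(350,160)).items():
    im=imaging.get_image(n);A.append(cv2.resize(im["color"][y:y+120,x:x+120],(400,400),interpolation=2))
cv2.imwrite("pics/c3.png",cv2.convertScaleAbs(np.hstack(A),alpha=1.6))
o=ctrl.get_obs();p=np.array(o["tool_pos"]);M=R.from_rotvec(o["tool_rot"]).as_matrix()
d=p[:2]-[.5231,-.0985];print(o["t"],p,"stand",d@[.966,-.257],d@[.257,.966],np.degrees(np.arctan2(M[1,0],M[0,0])),o["opening"])
E
```

```text
9.1 [ 0.50023195 -0.15501608  0.20368063] stand -0.007565899605896388 -0.060471619111471406 75.23371948893606 -8.810550991884133e-06
```

View pics/c3.png

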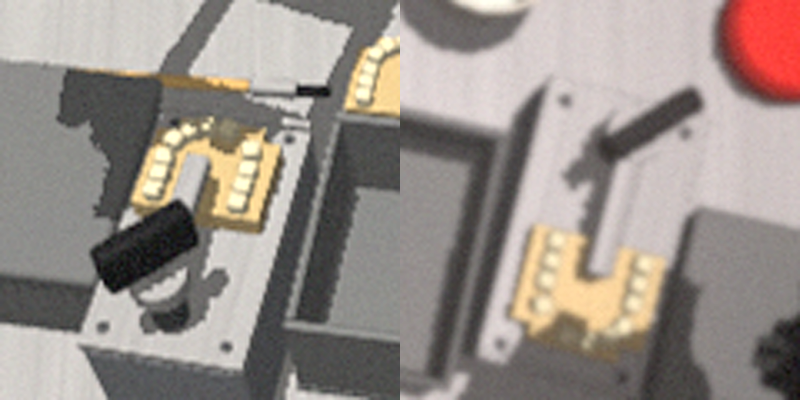

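The knob is turned and the arm raised: the wing is now at scene crop (145,245), and there is a gap under the arm. The cast's near side face is at top crop (665,270), still seated. Descending beside it at stand y = -60 mm, then pushing along tool +x (stand +y).

play_rows([
  [0,[0,-0.05,0.6],[0,0,0]],
  [0,[0,0,0.6],[0,0,0]],
  [0,[0,0,0.6],[0,0,0]],
  [0,[0,0,0.5],[0,0,0]],
  [0,[0,0,0.05],[0,0,0]],
  [0,[0,0,0],[0,0,0]],
])

```text
t: 9.85
tool_pos: [0.4979, -0.1546, 0.0869]
tool_rot: [2.489, 1.916, 0.001]
contact_force: [-0.2, 0.7, -0.1]
opening: -0.0001
grip_force: 0.0
```

play_rows([
  [0,[0.2,0,0],[0,0,0]],
  [0,[0.2,0,0],[0,0,0]],
  [0,[0.2,0,0],[0,0,0]],
  [0,[0.2,0,0],[0,0,0]],
  [0,[0.2,0,0],[0,0,0]],
  [0,[0.2,0,0],[0,0,0]],
  [0,[0,0,0],[0,0,0]],
])

```text
t: 10.72
tool_pos: [0.5126, -0.0956, 0.086]
tool_rot: [-2.488, -1.917, -0.001]
contact_force: [-0.6, -0.5, 0.2]
opening: -0.0
grip_force: 0.0
```

play_rows([
  [0,[0.25,0,0],[0,0,0]],
  [0,[0.25,0,0],[0,0,0]],
  [0,[0.25,0,0],[0,0,0]],
  [0,[0.25,0,0],[0,0,0]],
  [0,[0,0,0],[0,0,0]],
])

```text
t: 11.35
tool_pos: [0.5255, -0.0473, 0.0862]
tool_rot: [-2.488, -1.918, 0.0]
contact_force: [1.3, 0.0, -0.0]
opening: -0.0001
grip_force: 0.0
```

```bash
python3 - <<'E'
from h import *
A=[]
for n,(x,y) in dict(scene=(190,170),top=(280,160)).items():
    im=imaging.get_image(n);A.append(cv2.resize(im["color"][y:y+150,x:x+170],(400,353),interpolation=2))
cv2.imwrite("pics/c4.png",cv2.convertScaleAbs(np.hstack(A),alpha=1.6))
E
```

```text
(no output)
```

View pics/c4.png

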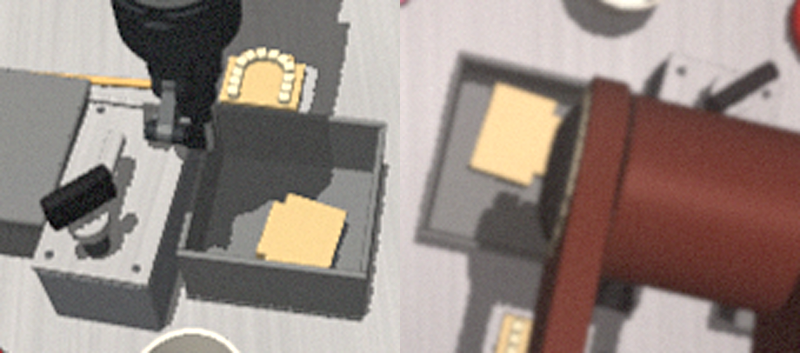

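The cast lies upside down on the floor of the reject box, at scene crop (300,232). The good cast hasn't moved and the stand is empty. Raising the arm clear.

play_rows([
  [0,[0,0,-0.6],[0,0,0]],
  [0,[0,0,-0.6],[0,0,0]],
  [0,[0,0,-0.6],[0,0,0]],
  [0,[0,0,-0.6],[0,0,0]],
  [0,[0,0,0],[0,0,0]],
  [0,[0,0,0],[0,0,0]],
  [0,[0,0,0],[0,0,0]],
])

```text
t: 12.32
tool_pos: [0.5244, -0.0482, 0.2043]
tool_rot: [-2.488, -1.914, 0.003]
contact_force: [-0.4, -0.4, -0.4]
opening: -0.0002
grip_force: 0.0
```

```bash
python3 -c "
from station import ctrl
print(ctrl.get_obs()['tool_pos'],ctrl.finish_job())"
```

```text
the job is handed in; nothing more can be done
[ 0.52436037 -0.04818299  0.20430263] None
```

I turned the knob clockwise to its stop and left it loosened, and the chipped cast now lies (upside down) on the floor of the reject box; the good cast and cup were not touched, and the job was handed in at about 12 s.

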